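# Set the four-plate coupon rack into the soak tray

### The arm

A 6-joint arm with a two-finger parallel gripper is mounted at the origin on a cart in front of the work surface, level with it; the furniture and walls round the work are solid. World frame = base frame: x ahead of the robot, y to its left, z up, the work surface at z = 0. Lengths are in m, angles in rad, forces in N, time in s.
With the tool pointing down it reaches from about 0.375 to 0.975 m from the base axis. Payload 3.8 kg.
Tool frame: the origin (TCP) lies at the very end of the fingers, on their centre line; the grasp point (between the pads) lies 19 mm behind it; z points along the fingers, y is the line along which they close (so a half turn about z gives the same grasp; the last joint's range is limited). The gripper opens to 85 mm and grips with 20 to 120 N. Pads are 22 mm wide; open, the fingers measure 114 mm over their backs; the gripper's body (76 mm by 85 mm) begins 54 mm behind the grasp point. The pads swing forward as they close: fully open they stand 13 mm farther back than shut.
Start: joints at [1.297, 0.264, 1.604, -0, 1.274, -0.037], TCP at [0.158, 0.656, 0.231] pointing down, gripper open.
Joint ranges: [-2.63, 2.63], [-0.94, 2.18], [0.31, 2.57], [-1.31, 4.45], [0, 2.66], [-2.55, 2.55]. Speed limits (rad/s): [2.57, 2.57, 3.14, 3.14, 3.14, 3.14].

### API

Orientations are given as a rotation vector (axis times angle).
In Python, from workcell import read_state, read_camera, calibration, finish_job gives the robot as it stands.
- The arm moves only by the tool step_arm, never from a script. Its argument "commands" is a list of rows, each an object of numbers: "fingers": the gripper's target within -1 to 1 (shut at 1, half-way at 0, fully open at -1); "dx", "dy", "dz": the shift along the tool's x, y, z in m; "roll": the turn about the tool's z in degrees. In form: [{"fingers": .., "dx": .., "dy": .., "dz": .., "roll": ..}, ...]. A call has 1 to 8 rows; each row is the pose to reach, as a shift and turn from the pose commanded when the call began, along the tool's axes at that moment; what a row does not reach only later rows make up. A row lasts 1/8 s, in which the tool goes at most 62.5 mm and 10.7 degrees, less where a joint would pass 70% of its speed; a pose out of reach is approached as far as the arm can. A call with a gripper value outside its range is refused whole. The fingers move at their own pace and stop on an object; "squeeze" is the grip in N (left out, the last holds). Time passes only in rows, so rows that repeat a pose let the fingers close. It gives the time, the measured TCP pose, the force, the opening and the grip force at its end, in the units of the state.
- read_state(): the state, without advancing time (a new reading comes with each control period).
- read_camera(name): name is "scene" or "top" or "wrist"; returns (picture, depth): 420x560x3 uint8, blue, green, red; 420x560 float32, m along the optical axis (not along the pixel's ray), 0 where there is no reading.
- calibration(name): a dict with "intrinsics" (3x3 intrinsics, pixels), "world_to_cam" (4x4, takes a point from world to camera coordinates). Camera axes: x right, y up, looking along -z (the intrinsics and any distortion apply to the point x, -y, -z); pixel columns grow to the right and rows downward; lengths in m; the calibration is good to about 2 mm. A picture is of the moment at which its call begins: read the wrist's pose just before it. calibration takes no time and is no camera call; for the wrist camera it gives the pose at the moment of the call.
- finish_job(): hands the job in; it is judged then, once.
The state is a dict: "time": time; "q": joint angles; "joint_vel": joint speeds; "joint_torque": joint torques, N m; "tool_pos": TCP position; "tcp_rot": TCP orientation; "wrist_force": force on the tool from outside, world axes, zero at the start; "torque": the same for the moment, N m; "width": opening from 0.0 (shut) to 1.0 (fully open); "grip_force": force on a finger pad.
Only numpy, scipy, OpenCV 4.12 (cv2) and the standard library are available. Lean on these libraries where they do the work, as an engineer would, in place of code of your own. Each camera call takes 0.05 s, during which the arm holds its last target. There are 200 camera calls.

### The job

Pick up the rack that carries four test plates and lower it into the grey four-well tray so that every plate goes down into a well of its own and the rack stands upright, fully down on the well floors. Lower it all the way before you let go, do not drop it in, and leave the rack with three plates standing where it is.

Things in the scene. Friction and masses are not known exactly. Their poses are not given: they have to be found in the camera images.
- rack4_grip (a point): Rack with FOUR green plates, standing on them like a comb; loose, 120 g, same after a half turn. Plates 36 (x) x 4 (y) x 34 mm high, at y = -54, -18, 18, 54 mm under an aluminium bar 14 x 126 (y) x 10 mm. On mid-bar a black grip tab 14 mm thick (x), 44 long (y), 40 high: pinch its 14 mm. This point: tab's centre, 64 mm above the plates' lower edges, 20 below the tab's top; z up.
- soak_tray: Grey tray, 76 (x) x 154 mm (y; 168 with end lips), 32 high, fixed. Four open wells in a row at y = -54, -18, 18, 54 mm, each 60 (x) x 26 (y), 28 deep; walls between 10 thick, floor 4. Origin: centre of the underside, on the bench; z up. Home: rack's bar over the tray's centre, along y, either way round, plates on the floors, tab's centre 68 mm above this origin.
- rack3_grip (a point): Centre of the grip tab of the other rack, to be left alone: same bar, tab, length and materials, but only THREE plates, at y = -54, 0, 54 mm; loose. 64 mm above the bench, axes as on the four-plate rack.
There are look-alikes about, which are no part of the job. What is shaped like the soak_tray but purple is not meant.

How it is judged:
By the outcome, as a careful person would: the job done as asked, in the order asked, and still so for the second after the job is handed in, with the robot touching nothing.
It also fails if it takes over 35 s, if anything falls off the work surface, if the arm or the gripper's body presses on something with over 40 N, if the wrist force passes 120 N, or if a joint passes its speed limit or range.

## Working session

There is one attempt and no reset: what is moved stays moved. The work goes in short steps, Python scripts to look and compute and a tool call to move; the robot and the scene stay as the last step left them, time stands still between calls to the robot, and variables do not carry over. Pictures are saved under pics/ and viewed, at most 10 in all, crops included, and the job is handed in when it is done.

Besides the shell and the picture viewer there is one more tool, called after "Emit:" by a JSON object that holds its "method" and its "body", one argument or row to a line. step_arm: Moves the arm, as the interface text tells. Its arguments: {"type":"object","properties":{"commands":{"type":"array","items":{"type":"object","properties":{"fingers":{"type":"number"},"dx":{"type":"number"},"dy":{"type":"number"},"dz":{"type":"number"},"roll":{"type":"number"}}}},"squeeze":{"type":"number"}},"required":["commands"]}

```bash
mkdir -p pics
cat > h.py <<'E'
import numpy as np,cv2
from workcell import *
def grab(n,save):
    c=calibration(n); im,d=read_camera(n); cv2.imwrite(f'pics/{save}.png',im); np.savez(f'{save}.npz',im=im,d=d,K=c['intrinsics'],T=c['world_to_cam']); return c
def cloud(save):
    z=np.load(save+'.npz'); K=z['K'];d=z['d'];v,u=np.mgrid[:420,:560]
    P=np.stack([(u-K[0,2])/K[0,0]*d,-(v-K[1,2])/K[1,1]*d,-d,np.ones_like(d)],-1)
    W=(P@np.linalg.inv(z['T']).T)[...,:3]; W[d==0]=np.nan; return W,z['im']
E
python3 - <<'E'
from h import *
for n in('top','scene'):
    c=grab(n,n+'0');print(n,c)
s=read_state();print(s)
E
```

```text
top {'intrinsics': array([[436.53641208,   0.        , 275.0770274 ],
       [  0.        , 436.53641208, 214.89171568],
       [  0.        ,   0.        ,   1.        ]]), 'world_to_cam': array([[-0.02245849, -0.99970646, -0.00908881,  0.26848462],
       [ 0.98675178, -0.02362671,  0.16050767, -0.45272638],
       [-0.16067529, -0.00536364,  0.98699275, -1.5761408 ],
       [ 0.        ,  0.        ,  0.        ,  1.        ]])}
scene {'intrinsics': array([[545.93042249,   0.        , 277.26344906],
       [  0.        , 545.93042249, 212.82815658],
       [  0.        ,   0.        ,   1.        ]]), 'world_to_cam': array([[ 0.82948014, -0.55839281,  0.01265611, -0.24609136],
       [ 0.4103241 ,  0.6245878 ,  0.66447288, -0.41218418],
       [-0.37894173, -0.54597395,  0.7472052 , -1.37044776],
       [ 0.        ,  0.        ,  0.        ,  1.        ]])}
{'time': 0.1, 'q': array([ 1.29710422e+00,  2.64662546e-01,  1.60524383e+00, -5.70190575e-06,
        1.27371086e+00, -3.68842891e-02]), 'joint_vel': array([ 0.00068155, -0.0021127 , -0.00432504,  0.00081579,  0.00081131,
        0.00045057]), 'joint_torque': array([-3.27861144e-04, -5.16700315e+01, -3.68592775e+01, -1.24157036e-04,
        6.27978559e-03, -4.38417942e-06]), 'tool_pos': array([0.15816878, 0.65552226, 0.23009337]), 'tcp_rot': array([-0.37106915, -3.11928977,  0.00314295]), 'wrist_force': array([-0.16787007,  0.98366519,  0.81020394]), 'torque': array([-0.03841972, -0.02086311,  0.00523461]), 'grip_force': 0.0, 'width': 1.0017024344594736}
```

View pics/top0.png

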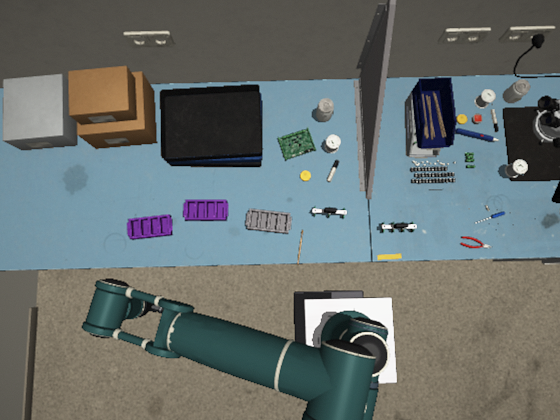

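View pics/scene0.png

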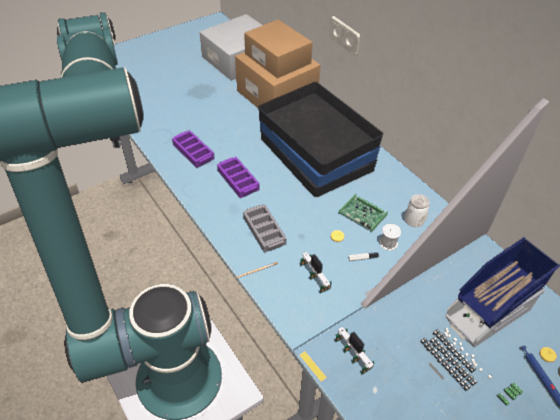

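The top view shows the grey tray at (268,221) and racks at (328,212) and (398,227). The partition is at (375,100–195). I'll enlarge the racks to count their plates, and measure them.

Run:
```python
from h import *
W,im=cloud('scene0')
a=im[245:300,290:350];b=im[320:380,325:385]
r=lambda x:cv2.resize(x,(400,400),interpolation=cv2.INTER_CUBIC)
cv2.imwrite('pics/cr.png',np.hstack([r(a),r(b)]))
W,im=cloud('top0')
for n,(u0,u1,v0,v1) in dict(A=(300,355,198,225),B=(375,425,212,242),tray=(240,298,203,240)).items():
    P=W[v0:v1,u0:u1].reshape(-1,3);P=P[np.isfinite(P[:,0])]
    for lo,hi in ((.006,.03),(.03,.055),(.068,.1)) if n!='tray' else ((.024,.045),):
        Q=P[(P[:,2]>lo)&(P[:,2]<hi)]
        if len(Q)<5: print(n,lo,len(Q));continue
        (c,s,an)=cv2.minAreaRect(Q[:,:2].astype(np.float32)); print(n,lo,len(Q),Q.mean(0).round(4),np.round(c,4),np.round(s,4),round(an,1))
    print(n,'floor',np.nanmedian(P[:,2]),P[:,2].max())
```

```text
A 0.006 181 [0.473  0.0656 0.0083] [0.4738 0.0617] [0.2051 0.099 ] 89.0
A 0.03 117 [0.4673 0.0586 0.0442] [0.4687 0.0569] [0.123  0.0342] 87.1
A 0.068 57 [0.4681 0.0576 0.0838] [0.4693 0.0564] [0.043  0.0162] 83.3
A floor 0.002379903888136692 0.09137582033788805
B 0.006 202 [ 0.4076 -0.1971  0.0103] [ 0.4089 -0.2065] [0.1867 0.1099] 88.6
B 0.03 124 [ 0.4052 -0.1894  0.0433] [ 0.406  -0.1941] [0.036  0.1252] 0.3
B 0.068 54 [ 0.4058 -0.1926  0.0836] [ 0.4054 -0.1937] [0.0447 0.012 ] 86.7
B floor 0.002533587986907948 0.09329858400247559
tray 0.024 464 [0.4408 0.2823 0.0332] [0.4418 0.2821] [0.1678 0.0776] 81.7
tray floor 0.00426198610363826 0.045432871831693866
```

View pics/cr.png

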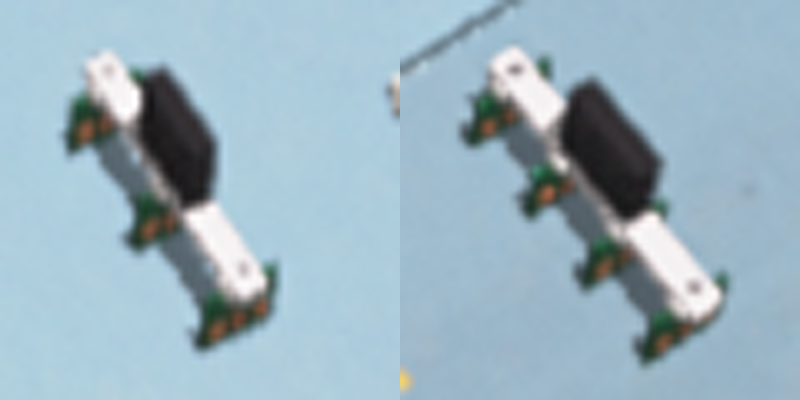

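The right crop (rack at (398,227) in the top view) has four plates, and the left one has three. Next I'll measure the partition and work out the first moves.

```bash
cat >> h.py <<'E'
from scipy.spatial.transform import Rotation as R
def go(target,closing_deg=None):
    """tool-axis shift to target TCP; roll so that tool y lies along world angle closing_deg (mod 180)"""
    s=read_state();r=R.from_rotvec(s['tcp_rot']).as_matrix()
    d=r.T@(np.array(target)-s['tool_pos']); roll=None
    y=np.degrees(np.arctan2(r[1,1],r[0,1]))
    if closing_deg is not None: roll=-((closing_deg-y+90)%180-90)
    print('t',s['time'],'tcp',s['tool_pos'].round(4),'yang',round(y,2),'zaxis',r[:,2].round(4),'shift',d.round(4),'roll',roll,'q6',s['q'][5].round(2))
E
python3 - <<'E'
from h import *
W,im=cloud('top0')
P=W[0:210,350:400].reshape(-1,3);P=P[(P[:,2]>.05)&np.isfinite(P[:,0])&(P[:,0]<1.0)]
print('wall',P.min(0),P.max(0)); 
for x in np.arange(.4,.8,.05):
    Q=P[abs(P[:,0]-x)<.025]
    if len(Q):print(x.round(2),Q.min(0).round(3),Q.max(0).round(3))
go((.45,.2,.25),0); print(R.from_rotvec(read_state()['tcp_rot']).as_matrix().round(3))
# wrist cam mounting
T=calibration('wrist')['world_to_cam'];print(np.linalg.inv(T).round(3))
E
```

```text
wall [ 0.55220505 -0.10650265  0.05022581] [ 0.99998725 -0.08297927  0.49613887]
0.55 [ 0.552 -0.105  0.051] [ 0.575 -0.087  0.074]
0.6 [ 0.575 -0.106  0.051] [ 0.625 -0.086  0.122]
0.65 [ 0.625 -0.106  0.052] [ 0.675 -0.087  0.173]
0.7 [ 0.675 -0.106  0.052] [ 0.725 -0.086  0.224]
0.75 [ 0.725 -0.106  0.051] [ 0.775 -0.086  0.275]
t 0.1 tcp [0.1582 0.6555 0.2301] yang 76.43 zaxis [-5.e-04 -2.e-03 -1.e+00] shift [-0.3906 -0.3744 -0.0192] roll 76.43201145186374 q6 -0.04
[[-0.972  0.235 -0.001]
 [ 0.235  0.972 -0.002]
 [ 0.    -0.002 -1.   ]]
[[ 0.234 -0.93  -0.283  0.086]
 [ 0.972  0.223  0.07   0.674]
 [-0.002 -0.292  0.956  0.373]
 [ 0.     0.     0.     1.   ]]
```

Emit:
{"method": "step_arm", "body": {
  "commands": [
    {"fingers":-1,"dx":-0.39,"dy":-0.37,"dz":-0.02,"roll":76},
    {"fingers":-1,"dx":-0.39,"dy":-0.37,"dz":-0.02,"roll":76},
    {"fingers":-1,"dx":-0.39,"dy":-0.37,"dz":-0.02,"roll":76},
    {"fingers":-1,"dx":-0.39,"dy":-0.37,"dz":-0.02,"roll":76},
    {"fingers":-1,"dx":-0.39,"dy":-0.37,"dz":-0.02,"roll":76},
    {"fingers":-1,"dx":-0.39,"dy":-0.37,"dz":-0.02,"roll":76},
    {"fingers":-1,"dx":-0.39,"dy":-0.37,"dz":-0.02,"roll":76},
    {"fingers":-1,"dx":-0.39,"dy":-0.37,"dz":-0.02,"roll":76}
  ]
}}

```text
time: 1.1
tool_pos: [0.4305, 0.2349, 0.2497]
tcp_rot: [-2.215, -2.228, -0.0]
wrist_force: [0.9, 0.2, 0.1]
width: 1.002
grip_force: 0.0
```

Run:
```python
from h import *
c=grab('wrist','w1');print(c['intrinsics'][0])
go((.41,-.2,.22),0)
```

```text
[304.44891619   0.         280.08358599]
t 1.15 tcp [0.4345 0.2287 0.2501] yang 0.14 zaxis [ 0.0037 -0.0056 -1.    ] shift [-0.4284 -0.0257  0.0324] roll 0.13711487874206796 q6 0.44
```

View pics/w1.png

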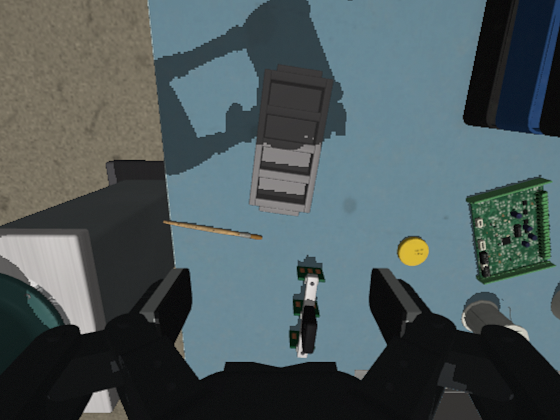

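The wrist view shows the grey tray at (290,140), running from (295,70) to (280,212), and the three-plate rack at (308,310). I'll let the arm settle and measure the tray in this view.

Emit:
{"method": "step_arm", "body": {
  "commands": [
    {"fingers":-1,"dx":0,"dy":0},
    {"fingers":-1,"dx":0,"dy":0},
    {"fingers":-1,"dx":0,"dy":0}
  ]
}}

```text
invalid input
```

Run:
```python
from h import *
print(read_state()['joint_vel'].round(4))
grab('wrist','w2'); W,im=cloud('w2')
P=W[50:225,240:345].reshape(-1,3); 
Q=P[(P[:,2]>.025)&(P[:,2]<.045)]
print(len(Q),Q.mean(0),np.median(Q[:,2])); print(cv2.minAreaRect(Q[:,:2].astype(np.float32)))
print('bench',np.nanmedian(P[(P[:,2]<.012)][:,2]))
# divider-based axis: rows of rim pixels, PCA
a=Q[:,:2]-Q[:,:2].mean(0);w,v=np.linalg.eigh(a.T@a);print('pca deg',np.degrees(np.arctan2(v[1,1],v[0,1])))
cv2.imwrite('pics/w2c.png',cv2.resize(im[55:225,235:350],None,fx=3.5,fy=3.5,interpolation=cv2.INTER_CUBIC))
go((.41,-.2,.22),0)
```

```text
[ 0.0946  0.0045 -0.0039  0.0548 -0.0013  0.1564]
4969 [0.44128034 0.29095931 0.03176499] 0.03210814525968719
((0.4405687153339386, 0.28424161672592163), (0.16832050681114197, 0.07610376924276352), 82.11479949951172)
bench 0.0009045225590072759
pca deg 82.18768558732124
t 1.2 tcp [0.4327 0.2319 0.2499] yang 0.02 zaxis [ 0.0014 -0.0022 -1.    ] shift [-0.4318 -0.0229  0.0308] roll 0.0220940216808998 q6 0.44
```

View pics/w2c.png

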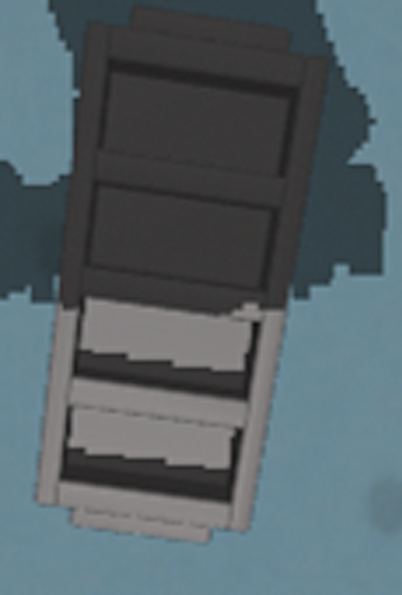

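The tray is centred at (0.4406, 0.2842) with its long axis at 82.1°. The measured outline is 168 x 76 mm, as specified. Next I'll go over to the four-plate rack.

Emit:
{"method": "step_arm", "body": {
  "commands": [
    {"fingers":-1,"dx":-0.43,"dy":-0.02,"dz":0.03,"roll":0},
    {"fingers":-1,"dx":-0.43,"dy":-0.02,"dz":0.03,"roll":0},
    {"fingers":-1,"dx":-0.43,"dy":-0.02,"dz":0.03,"roll":0},
    {"fingers":-1,"dx":-0.43,"dy":-0.02,"dz":0.03,"roll":0},
    {"fingers":-1,"dx":-0.43,"dy":-0.02,"dz":0.03,"roll":0},
    {"fingers":-1,"dx":-0.43,"dy":-0.02,"dz":0.03,"roll":0},
    {"fingers":-1,"dx":-0.43,"dy":-0.02,"dz":0.03,"roll":0},
    {"fingers":-1,"dx":-0.43,"dy":-0.02,"dz":0.03,"roll":0}
  ]
}}

```text
time: 2.2
tool_pos: [0.4126, -0.1958, 0.2192]
tcp_rot: [-2.218, -2.223, 0.001]
wrist_force: [-0.3, -0.0, -0.8]
width: 0.999
grip_force: 0.0
```

Emit:
{"method": "step_arm", "body": {
  "commands": [
    {"fingers":-1,"dx":0,"dy":0,"dz":0,"roll":0},
    {"fingers":-1,"dx":0,"dy":0,"dz":0,"roll":0}
  ]
}}

```text
time: 2.45
tool_pos: [0.4135, -0.1918, 0.2197]
tcp_rot: [-2.21, -2.232, -0.0]
wrist_force: [0.2, 0.3, 0.3]
width: 0.998
grip_force: 0.0
```

Run:
```python
from h import *
go((.4055,-.194,.2),0)
grab('wrist','w3')
W,im=cloud('w3')
ok=np.isfinite(W[...,0])&(abs(W[...,0]-.406)<.07)&(abs(W[...,1]+.194)<.1)
for lo,hi in ((.03,.06),(.07,.1)):
    Q=W[ok&(W[...,2]>lo)&(W[...,2]<hi)]
    if len(Q):print(lo,len(Q),Q.mean(0).round(4),cv2.minAreaRect(Q[:,:2].astype(np.float32)))
```

```text
t 2.45 tcp [ 0.4135 -0.1918  0.2197] yang 0.55 zaxis [-2.e-04  6.e-04 -1.e+00] shift [-0.0022 -0.008   0.0197] roll 0.5521717200176965 q6 -0.5
0.03 1247 [ 0.4059 -0.1839  0.0421] ((0.4055870473384857, -0.19253264367580414), (0.12570925056934357, 0.035002876073122025), 89.15230560302734)
0.07 713 [ 0.4056 -0.1904  0.0832] ((0.40531671047210693, -0.19146081805229187), (0.014733144082129002, 0.042871758341789246), 0.4891490042209625)
```

View pics/w3.png

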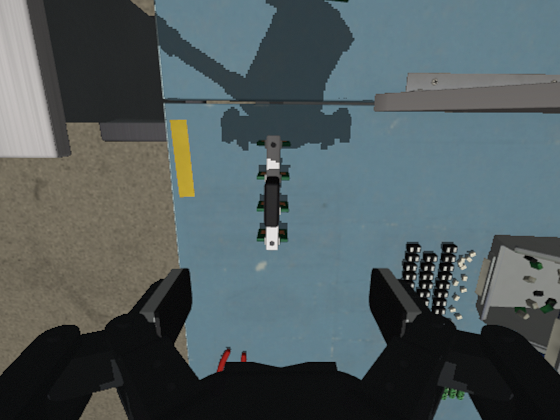

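All four plates of the target rack are visible at (272,195). Its centre measures (0.4054, -0.192), with the bar along y. I'll descend and grip.

Emit:
{"method": "step_arm", "body": {
  "commands": [
    {"fingers":-1,"dx":0,"dy":-0.008,"dz":0.05,"roll":0.5},
    {"fingers":-1,"dx":0,"dy":-0.008,"dz":0.1,"roll":0.5},
    {"fingers":-1,"dx":0,"dy":-0.008,"dz":0.13,"roll":0.5},
    {"fingers":-1,"dx":0,"dy":-0.008,"dz":0.155,"roll":0.5},
    {"fingers":-1,"dx":0,"dy":-0.008,"dz":0.169,"roll":0.5},
    {"fingers":-1,"dx":0,"dy":-0.008,"dz":0.169,"roll":0.5},
    {"fingers":-1,"dx":0,"dy":-0.008,"dz":0.169,"roll":0.5}
  ],
  "squeeze": 40
}}

```text
time: 3.38
tool_pos: [0.4063, -0.1936, 0.0519]
tcp_rot: [2.221, 2.22, 0.001]
wrist_force: [0.0, -0.4, 0.4]
width: 0.999
grip_force: 0.0
```

Emit:
{"method": "step_arm", "body": {
  "commands": [
    {"fingers":1,"dx":0,"dy":0,"dz":0,"roll":0},
    {"fingers":1,"dx":0,"dy":0,"dz":0,"roll":0},
    {"fingers":1,"dx":0,"dy":0,"dz":0,"roll":0},
    {"fingers":1,"dx":0,"dy":0,"dz":0,"roll":0},
    {"fingers":1,"dx":0,"dy":0,"dz":0,"roll":0},
    {"fingers":1,"dx":0,"dy":0,"dz":0,"roll":0}
  ]
}}

```text
time: 4.12
tool_pos: [0.4055, -0.1935, 0.0511]
tcp_rot: [2.223, 2.22, 0.0]
wrist_force: [-0.6, 0.0, 2.7]
width: 0.155
grip_force: 40.5
```

Run:
```python
from h import *
go((.4055,-.192,.16),-8)
s=read_state();print(s['width'],s['grip_force'],s['wrist_force'])
grab('scene','s1');im=np.load('s1.npz')['im']
cv2.imwrite('pics/s1c.png',cv2.resize(im[270:400,300:420],None,fx=4.5,fy=4.5,interpolation=cv2.INTER_CUBIC))
```

```text
t 4.125 tcp [ 0.4055 -0.1935  0.0511] yang -0.07 zaxis [ 3.e-04 -2.e-04 -1.e+00] shift [ 1.500e-03  1.000e-04 -1.089e-01] roll 7.930629109277106 q6 -0.5
0.15520573001442303 40.451542139053345 [-0.64271492  0.02465766  2.6836113 ]
```

Emit:
{"method": "step_arm", "body": {
  "commands": [
    {"fingers":1,"dx":0,"dy":0,"dz":-0.02,"roll":0},
    {"fingers":1,"dx":0,"dy":0,"dz":-0.06,"roll":0},
    {"fingers":1,"dx":0,"dy":0,"dz":-0.1,"roll":0},
    {"fingers":1,"dx":0,"dy":0,"dz":-0.14,"roll":0},
    {"fingers":1,"dx":0,"dy":0,"dz":-0.15,"roll":0},
    {"fingers":1,"dx":0,"dy":0,"dz":-0.15,"roll":0}
  ]
}}

```text
time: 4.92
tool_pos: [0.4052, -0.1933, 0.2004]
tcp_rot: [2.223, 2.22, 0.0]
wrist_force: [-0.9, 0.7, -1.8]
width: 0.159
grip_force: 40.1
```

Run:
```python
from h import *
go((.4406,.2842,.2),-7.9)
s=read_state();print(s['width'],s['grip_force'],s['wrist_force'],s['torque'])
grab('wrist','w4');W,im=cloud('w4');p=s['tool_pos']
ok=np.isfinite(W[...,0])&(np.hypot(W[...,0]-p[0],W[...,1]-p[1])<.08)&(W[...,2]<p[2]+.003)&(W[...,2]>.1)
Q=W[ok];print(len(Q)); B=Q[(Q[:,2]>p[2]-.03)&(abs(Q[:,0]-p[0])<.009)]
print('bar z vs y',np.polyfit(B[:,1]-p[1],B[:,2],1),B[:,1].min()-p[1],B[:,1].max()-p[1],'zmin',Q[:,2].min())
```

```text
t 4.925 tcp [ 0.4052 -0.1933  0.2004] yang -0.07 zaxis [ 1.e-04 -1.e-04 -1.e+00] shift [4.775e-01 3.490e-02 4.000e-04] roll 7.834353087425228 q6 -0.5
0.15906321638605267 40.09953796863556 [-0.86961426  0.74345188 -1.79037674] [-0.01305843  0.0110306   0.01699877]
4080
bar z vs y [-0.00639413  0.19357782] -0.061691617593210596 0.06439759589059624 zmin 0.1498566753615815
```

View pics/w4.png

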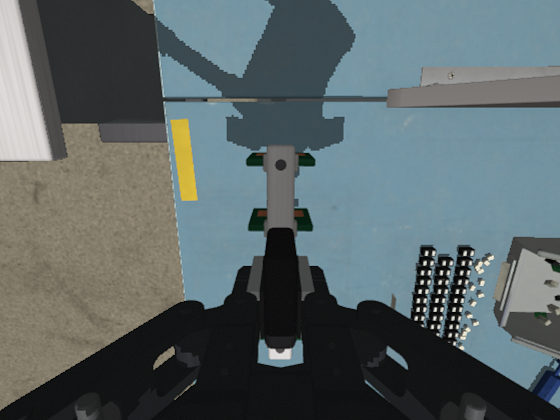

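The rack is held level, with its centre 1.4 mm to +y of the TCP. I'll carry it to the tray.

Emit:
{"method": "step_arm", "body": {
  "commands": [
    {"fingers":1,"dx":0.03,"dy":0.002,"dz":0,"roll":1},
    {"fingers":1,"dx":0.08,"dy":0.006,"dz":0,"roll":2},
    {"fingers":1,"dx":0.13,"dy":0.01,"dz":0,"roll":3},
    {"fingers":1,"dx":0.18,"dy":0.014,"dz":0,"roll":4},
    {"fingers":1,"dx":0.23,"dy":0.018,"dz":0,"roll":5},
    {"fingers":1,"dx":0.28,"dy":0.021,"dz":0,"roll":6},
    {"fingers":1,"dx":0.33,"dy":0.025,"dz":0,"roll":7},
    {"fingers":1,"dx":0.38,"dy":0.029,"dz":0,"roll":7.8}
  ]
}}

```text
time: 5.98
tool_pos: [0.4331, 0.1877, 0.1981]
tcp_rot: [-2.368, -2.063, 0.006]
wrist_force: [0.1, 0.0, -1.1]
width: 0.156
grip_force: 40.0
```

Run:
```python
from h import *
go((.4405,.2828,.2),-7.9)
```

```text
t 5.975 tcp [0.4331 0.1877 0.1981] yang -7.88 zaxis [-0.004  -0.0017 -1.    ] shift [ 0.0952 -0.0057 -0.0021] roll 0.021660114785277074 q6 0.49
```

Emit:
{"method": "step_arm", "body": {
  "commands": [
    {"fingers":1,"dx":0.05,"dy":-0.003,"dz":0,"roll":0},
    {"fingers":1,"dx":0.08,"dy":-0.005,"dz":0,"roll":0},
    {"fingers":1,"dx":0.095,"dy":-0.006,"dz":0,"roll":0},
    {"fingers":1,"dx":0.095,"dy":-0.006,"dz":0,"roll":0},
    {"fingers":1,"dx":0.095,"dy":-0.006,"dz":0,"roll":0},
    {"fingers":1,"dx":0.095,"dy":-0.006,"dz":0,"roll":0}
  ]
}}

```text
time: 6.72
tool_pos: [0.4418, 0.2804, 0.2008]
tcp_rot: [2.37, 2.062, -0.001]
wrist_force: [0.3, -0.2, -1.4]
width: 0.16
grip_force: 40.0
```

Run:
```python
from h import *
go((.4405,.2828,.1),-7.9)
grab('wrist','w5');W,im=cloud('w5');p=read_state()['tool_pos']
Q=W[np.isfinite(W[...,0])&(W[...,2]>.024)&(W[...,2]<.045)&(abs(W[...,0]-.44)<.06)&(abs(W[...,1]-.284)<.11)]
print('tray seen',len(Q),cv2.minAreaRect(Q[:,:2].astype(np.float32)))
B=W[np.isfinite(W[...,0])&(W[...,2]>p[2]-.02)&(W[...,2]<p[2]-.002)&(np.hypot(W[...,0]-p[0],W[...,1]-p[1])<.08)]
print('bar+plates',len(B),cv2.minAreaRect(B[:,:2].astype(np.float32)))
```

```text
t 6.725 tcp [0.4418 0.2804 0.2008] yang -7.95 zaxis [-1.e-04 -4.e-04 -1.e+00] shift [ 0.0023 -0.0016  0.1008] roll -0.04677775941951268 q6 0.66
tray seen 3485 ((0.44091781973838806, 0.2878630459308624), (0.16066814959049225, 0.07610095292329788), 82.16886138916016)
bar+plates 3426 ((0.44180765748023987, 0.28160977363586426), (0.12624391913414001, 0.03562671318650246), 81.16099548339844)
```

View pics/w5.png

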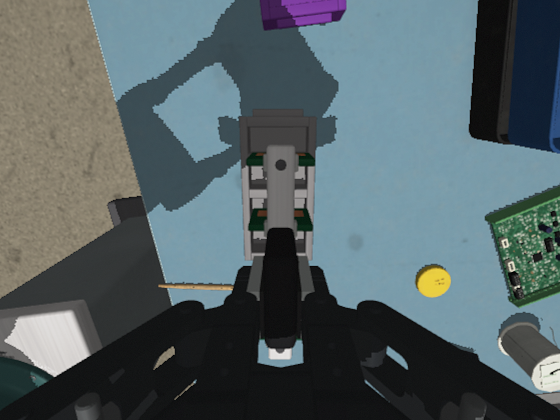

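The wrist view shows the rack over the tray, bar end at (280,160). It is about 2.5 mm short along the row, against 11 mm of clearance. I'll correct that while lowering.

Emit:
{"method": "step_arm", "body": {
  "commands": [
    {"fingers":1,"dx":0.0025,"dy":-0.0015,"dz":0.03,"roll":0},
    {"fingers":1,"dx":0.0025,"dy":-0.0015,"dz":0.06,"roll":0},
    {"fingers":1,"dx":0.0025,"dy":-0.0015,"dz":0.085,"roll":0},
    {"fingers":1,"dx":0.0025,"dy":-0.0015,"dz":0.1,"roll":0},
    {"fingers":1,"dx":0.0025,"dy":-0.0015,"dz":0.11,"roll":0},
    {"fingers":1,"dx":0.0025,"dy":-0.0015,"dz":0.12,"roll":0},
    {"fingers":1,"dx":0.0025,"dy":-0.0015,"dz":0.13,"roll":0},
    {"fingers":1,"dx":0.0025,"dy":-0.0015,"dz":0.135,"roll":0}
  ]
}}

```text
time: 7.78
tool_pos: [0.4406, 0.2842, 0.0654]
tcp_rot: [-2.369, -2.064, 0.0]
wrist_force: [0.7, -0.1, -1.1]
width: 0.158
grip_force: 40.0
```

Emit:
{"method": "step_arm", "body": {
  "commands": [
    {"fingers":1,"dx":0,"dy":0,"dz":0.004,"roll":0},
    {"fingers":1,"dx":0,"dy":0,"dz":0.007,"roll":0},
    {"fingers":1,"dx":0,"dy":0,"dz":0.009,"roll":0},
    {"fingers":1,"dx":0,"dy":0,"dz":0.01,"roll":0},
    {"fingers":1,"dx":0,"dy":0,"dz":0.01,"roll":0}
  ]
}}

```text
time: 8.4
tool_pos: [0.4407, 0.2842, 0.0559]
tcp_rot: [2.369, 2.064, 0.0]
wrist_force: [0.1, 0.3, -1.3]
width: 0.158
grip_force: 40.0
```

Emit:
{"method": "step_arm", "body": {
  "commands": [
    {"fingers":1,"dx":0,"dy":0,"dz":0.001,"roll":0},
    {"fingers":1,"dx":0,"dy":0,"dz":0.001,"roll":0},
    {"fingers":1,"dx":0,"dy":0,"dz":0.001,"roll":0}
  ]
}}

```text
time: 8.78
tool_pos: [0.4409, 0.2844, 0.0551]
tcp_rot: [2.369, 2.064, 0.001]
wrist_force: [-1.3, -0.0, 0.5]
width: 0.16
grip_force: 40.2
```

Emit:
{"method": "step_arm", "body": {
  "commands": [
    {"fingers":1,"dx":0,"dy":0,"dz":0.0007,"roll":0},
    {"fingers":1,"dx":0,"dy":0,"dz":0.0007,"roll":0},
    {"fingers":1,"dx":0,"dy":0,"dz":0.0007,"roll":0}
  ]
}}

```text
time: 9.15
tool_pos: [0.4409, 0.2844, 0.0551]
tcp_rot: [2.369, 2.064, 0.001]
wrist_force: [-1.5, -1.1, 5.5]
width: 0.16
grip_force: 41.1
```

Run:
```python
from h import *
s=read_state();print(s['wrist_force'],s['tool_pos'])
grab('scene','s2');im=np.load('s2.npz')['im']
cv2.imwrite('pics/s2c.png',cv2.resize(im[150:280,200:330],None,fx=4.5,fy=4.5,interpolation=cv2.INTER_CUBIC))
```

```text
[-1.48173593 -1.12990916  5.48652366] [0.44093162 0.2843736  0.0550875 ]
```

View pics/s2c.png

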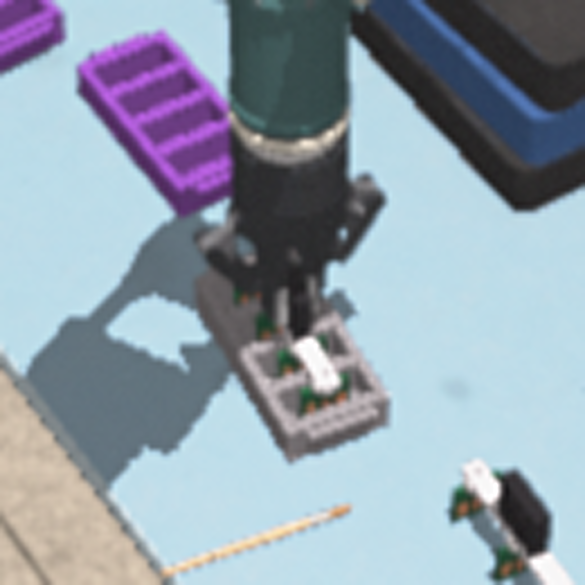

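The rack is in, with one plate per well, e.g. at (325,395) and (300,360) in the crop. The TCP stopped at 0.0551, which matches the 4 mm well floor, and there is 5.5 N of contact force. I'll release and rise.

Emit:
{"method": "step_arm", "body": {
  "commands": [
    {"fingers":0.4,"dx":0,"dy":0,"dz":0,"roll":0},
    {"fingers":0,"dx":0,"dy":0,"dz":0,"roll":0},
    {"fingers":-0.5,"dx":0,"dy":0,"dz":0,"roll":0},
    {"fingers":-0.5,"dx":0,"dy":0,"dz":0,"roll":0},
    {"fingers":-0.5,"dx":0,"dy":0,"dz":0,"roll":0}
  ]
}}

```text
time: 9.82
tool_pos: [0.4406, 0.2842, 0.0541]
tcp_rot: [-2.369, -2.064, 0.0]
wrist_force: [-0.6, 0.4, 0.3]
width: 0.751
grip_force: 0.0
```

Emit:
{"method": "step_arm", "body": {
  "commands": [
    {"fingers":-0.5,"dx":0,"dy":0,"dz":-0.02,"roll":0},
    {"fingers":-0.5,"dx":0,"dy":0,"dz":-0.06,"roll":0},
    {"fingers":-0.5,"dx":0,"dy":0,"dz":-0.11,"roll":0},
    {"fingers":-0.5,"dx":0,"dy":0,"dz":-0.16,"roll":0},
    {"fingers":-0.5,"dx":0,"dy":0,"dz":-0.18,"roll":0},
    {"fingers":-0.5,"dx":0,"dy":0,"dz":-0.18,"roll":0},
    {"fingers":-0.5,"dx":0,"dy":0,"dz":-0.18,"roll":0}
  ]
}}

```text
time: 10.7
tool_pos: [0.4399, 0.2838, 0.2327]
tcp_rot: [-2.368, -2.063, 0.003]
wrist_force: [0.2, 1.0, -0.7]
width: 0.751
grip_force: 0.0
```

Run:
```python
from h import *
grab('wrist','w6');W,im=cloud('w6')
ok=np.isfinite(W[...,0])&(abs(W[...,0]-.44)<.06)&(abs(W[...,1]-.284)<.1)
for lo,hi in ((.042,.056),(.075,.1)):
    Q=W[ok&(W[...,2]>lo)&(W[...,2]<hi)];print(lo,len(Q),Q.mean(0).round(4),np.median(Q[:,2]),cv2.minAreaRect(Q[:,:2].astype(np.float32)),np.polyfit(Q[:,1],Q[:,2],1))
print(read_state()['tool_pos'])
cv2.imwrite('pics/w6c.png',cv2.resize(im[40:340,180:400],None,fx=2,fy=2))
```

```text
0.042 885 [0.4433 0.2964 0.048 ] 0.048302998780144935 ((0.44198358058929443, 0.28565555810928345), (0.12443282455205917, 0.0175434872508049), 81.8460693359375) [0.00064542 0.0478343 ]
0.075 675 [0.4419 0.2874 0.0872] 0.08786091208344532 ((0.44153741002082825, 0.285971999168396), (0.04356225207448006, 0.01487282756716013), 82.59514617919922) [-0.04219974  0.09937188]
[0.43960769 0.28359306 0.23214779]
```

View pics/w6c.png

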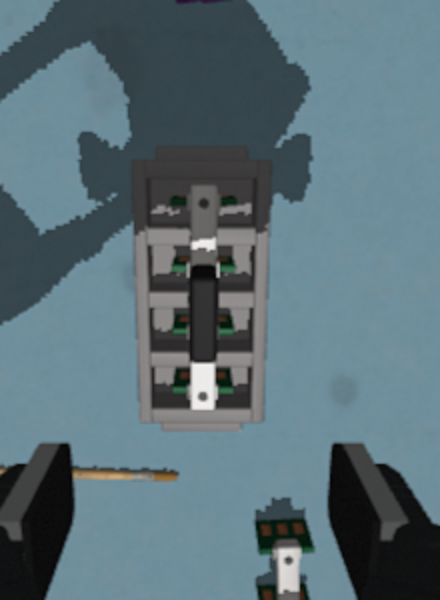

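The bar top is level at 48 mm and the tab top is at 88 mm, both as expected. Each of the four plates is in its own well (rows 200–385 of the crop), and the three-plate rack is untouched. I'll hand it in.

```bash
python3 -c "from workcell import *;print(finish_job())"
```

```text
the job is handed in; nothing more can be done
None
```

The four-plate rack stands upright and fully down in the grey tray, one plate per well; it was lowered to floor contact before release, the three-plate rack was left alone, and the job was handed in at about 11 s.

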